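Pack the square kiln-furniture set into its box

TASK

Put the square-cut kiln furniture away in the small plywood box, all upright: first the long elbow flat on the box floor, then the short elbow with its foot on the long elbow's foot and turned the other way, so that there is an upright at each end, then the square block between the two uprights on the short elbow's foot, and last the plain flat strip laid lengthwise on top as a bridge over both uprights. The T-shaped prop and the round post do not belong to the set: leave them where they are.

Things in the scene. Friction and masses are not known exactly. Their poses are not given: they have to be found in the camera images.
- box: Open plywood box fixed to the table, outside 134 (its x) x 64 (its y) x 32 mm high, walls and floor 6 mm thick, so inside 122 x 52 mm and 26 mm deep. Origin at the centre of its underside, on the table top. Its two ends are alike. The things stand well proud of its rim once packed.
- box_in (a point): Centre of the box's inner floor, 6 mm above the box's origin; same axes as the box.
- long_elbow_c (a point): Long elbow, L-shaped kiln prop of pale fired fireclay, about 0.25 kg, standing on its foot: foot 110 (x) x 40 (y) x 14 mm high; at the foot's -x end an upright 24 (x) x 40 (y) mm reaching 74 mm above the underside. The point is the upright's centre, 37 mm above the underside, 12 mm from the -x end; +x runs along the foot, z up. Best gripped across the upright's 24 mm.
- short_elbow_c (a point): Short elbow, alike, about 0.17 kg: foot 74 (x) x 40 (y) x 14 mm high; at its -x end an upright 24 (x) x 40 (y) mm reaching 60 mm above the underside. The point is the upright's centre, 30 mm above the underside, 12 mm from the -x end; +x runs along the foot, z up. Packed, both uprights' tops are level, their middles 74 to 98 mm apart (83 is best).
- block_c (a point): Square block prop of pale fired fireclay, 38 x 38 mm and 44 mm high, with an 18 mm square bore from top to bottom, 0.08 to 0.13 kg, standing upright. The point is its centre, 22 mm above the underside; x and y square to its sides. Packed, its top ends 2 mm lower than the uprights.
- strip_c (a point): Plain flat strip of pale fired fireclay, 108 (x) x 36 (y) x 12 mm, lying flat, 0.07 to 0.12 kg. The point is its centre, 6 mm above the underside; x runs along its length.
- tee_c (a point): Look-alike, stays: T-shaped prop (an upside-down T) of the same clay, foot 96 (x) x 40 (y) x 14 mm with a 24 x 40 mm upright in the middle that reaches 74 mm. The point is the centre of the upright, 37 mm above the table.
- round_post_c (a point): Look-alike, stays: round post of the same clay, 42 mm in diameter, 44 mm high, with an 18 mm bore. The point is its centre, 22 mm above the table.
There are look-alikes about, which are no part of the job. Leave any blue or green look-alike of the part that bears block_c alone.

How it is judged:
On the way, in this order (a step that is already met when the one before it is completed fails the run):
1. the long elbow sits flat on the box floor (x of box_in in the frame of long_elbow_c between 0.033 and 0.053 m and y of box_in in the frame of long_elbow_c between -0.01 and 0.01 m and z of long_elbow_c in the frame of box between 0.039 and 0.047 m and angle between long_elbow_c's own z axis and vertical below 0.1 rad and angle between the x axis of long_elbow_c and the x axis of box, either way round below 0.2 rad), for 0.2 s.
2. the short elbow stands on the long elbow's foot, turned the other way, its upright at the other end (all of step 1 and x of short_elbow_c in the frame of long_elbow_c between 0.068 and 0.104 m and y of short_elbow_c in the frame of long_elbow_c between -0.014 and 0.014 m and z of short_elbow_c in the frame of long_elbow_c between 0.002 and 0.012 m and x of long_elbow_c in the frame of short_elbow_c above 0.06 m and angle between short_elbow_c's own z axis and vertical below 0.1 rad and angle between the x axis of short_elbow_c and the x axis of long_elbow_c, either way round below 0.25 rad), for 0.2 s.
3. the square block stands on the short elbow's foot between the uprights (all of step 2 and x of block_c in the frame of long_elbow_c between 0.027 and 0.071 m and y of block_c in the frame of long_elbow_c between -0.015 and 0.015 m and z of block_c in the frame of long_elbow_c between 0.008 and 0.018 m and angle between block_c's own z axis and vertical below 0.1 rad), for 0.2 s.
4. the strip lies on top over both uprights (all of step 3 and x of strip_c in the frame of long_elbow_c between 0.024 and 0.062 m and y of strip_c in the frame of long_elbow_c between -0.015 and 0.015 m and z of strip_c in the frame of long_elbow_c between 0.037 and 0.048 m and angle between strip_c's own z axis and vertical below 0.1 rad and angle between the x axis of strip_c and the x axis of long_elbow_c, either way round below 0.25 rad), for 0.2 s.
At the end, for the whole second after the job is handed in: Long elbow on the box floor (10 mm, 0.2 rad), short elbow facing it on its foot (uprights 68-104 mm apart, 14 mm sideways), block between them, strip on top over both (15 mm sideways, 19 mm along), all within 0.1 rad of upright and at rest; T-prop and round post within 25 mm of their start (all of step 4 and linear speed of each of long_elbow, short_elbow, block, strip below 0.02 m/s and distance of each of tee_c, round_post_c from where it was at the start of the episode below 0.025 m); the robot touches nothing.
It fails at once if the T-shaped prop or the round post is moved (more than 25 mm) (distance of any of tee_c, round_post_c from where it was at the start of the episode above 0.025 m).
It also fails if it takes over 128 s, if anything falls off the work surface, if the arm or the gripper's body presses on something with over 40 N, if the wrist force passes 120 N, or if a joint passes its speed limit or range.

ROBOT

A 6-joint arm with a two-finger parallel gripper is mounted at the origin on the work surface. World frame = base frame: x ahead of the robot, y to its left, z up, the work surface at z = 0. Lengths are in m, angles in rad, forces in N, time in s.
With the tool pointing down it reaches from about 0.375 to 0.925 m from the base axis. Payload 5.7 kg.
Tool frame: the origin (TCP) lies between the finger pads; the fingertips stand 22 mm ahead of it and the grasp point (between the pads) lies 3 mm ahead of it; x points along the fingers, y is the direction in which the jaws open and shut, and the axes are right-handed (so a half turn about x gives the same grasp; the last joint's range is limited). The gripper opens to 85 mm and grips with 20 to 120 N. Pads are 22 mm wide; open, the fingers measure 114 mm over their backs; the gripper's body (76 mm by 85 mm) begins 54 mm behind the grasp point. The pads swing forward as they close: fully open they stand 13 mm farther back than shut.
Start: joints at [1.099, 0.359, 1.51, -0, 1.272, -0.115], TCP at [0.21, 0.562, 0.253] pointing down, gripper open.
Joint ranges: [-2.97, 2.97], [-1.01, 2.36], [0.21, 2.38], [-0.96, 4.11], [0.2, 2.71], [-2.98, 2.98]. Speed limits (rad/s): [2.39, 2.39, 3.14, 3.14, 3.14, 3.14].

INTERFACE

Orientations are given as a unit quaternion [w, x, y, z].
In Python, from station import r gives the robot as it stands.
- The arm moves only by the shell command python3 -m jog 'ROWS' [FORCE]. ROWS is JSON, one flat list of numbers, 7 for each row, row after row: the closure, from 0 (fully open) to 1 (shut), then the shift along the tool's x, y, z in cm, then the turn, a rotation vector about the tool's x, y, z in rad. A call has 1 to 20 rows; each row shifts and turns the commanded pose from where the row before left it, along the tool's axes as they then stand; what a row does not reach is not made up. A row lasts 1/8 s, in which the tool goes at most 62.5 mm and 10.7 degrees, less where a joint would pass 70% of its speed; a pose out of reach is approached as far as the arm can. A call is refused whole if a number of a shift passes 6.25 or a number of a turn 0.188, either way. A call with a gripper value outside its range is refused whole. The fingers move at their own pace and stop on an object; FORCE is the grip in N (left out, the last holds). Time passes only in rows, so rows that do not move let the fingers close. It gives the time, the measured TCP pose, the force and the opening at its end, in the units of the state.
- r.sense(): the state, without advancing time (a new reading comes with each control period).
- r.grab_frame(name): name is "scene" or "top"; returns a dict with "image" (400x640x3 uint8, red, green, blue), "fov_y" (degrees; the focal length in pixels is half the picture's height over the tangent of half this angle, whatever the lens; pixels are square), "cx", "cy" (the principal point, pixels), "cam_to_world" (4x4, takes a point from camera to world coordinates). Camera axes: x right, y up, looking along -z (the intrinsics and any distortion apply to the point x, -y, -z); pixel columns grow to the right and rows downward; lengths in m; the calibration is good to about 2 mm. A picture is of the moment at which its call begins. There is no depth.
- r.close_job(): hands the job in, once; it reports no verdict.
The state is a dict: "clock": time; "joints": joint angles; "dq": joint speeds; "tau": joint torques, N m; "ee_pos": TCP position; "orientation": TCP orientation; "wrist_force": force on the tool from outside, world axes, zero at the start; "torque": the same for the moment, N m; "gripper_width": finger opening in m.
Only numpy, scipy, OpenCV 4.12 (cv2) and the standard library are available. Lean on these libraries where they do the work, as an engineer would, in place of code of your own. Each camera call takes 0.05 s, during which the arm holds its last target. There are 200 camera calls.

## Working session

There is one attempt and no reset: what is moved stays moved. The work goes in short steps, Python scripts to look and compute and a shell command to move; the robot and the scene stay as the last step left them, time stands still between calls to the robot, and variables do not carry over. Pictures are saved under pics/ and viewed, about 12 in all and at most 16, crops included, and the job is handed in when it is done.

```bash
ls; mkdir -p pics; python3 - <<'E'
from station import r
import cv2,pickle
for n in("scene","top"):
    f=r.grab_frame(n);cv2.imwrite(f"pics/{n}0.png",f["image"][...,::-1]);pickle.dump(f,open(n+".pkl","wb"))
    print(n,[ (k,v) for k,v in f.items() if k!="image"])
print(r.sense())
E
```

```text
pics
scene [('fov_y', 57.60747886508984), ('cx', 326.9832475338722), ('cy', 200.37025748133158), ('cam_to_world', array([[-0.90226258, -0.22696374,  0.36661929,  0.883291  ],
       [ 0.4309312 , -0.50392565,  0.74857013,  0.76856164],
       [ 0.01485059,  0.8333945 ,  0.55247901,  0.65342784],
       [ 0.        ,  0.        ,  0.        ,  1.        ]]))]
top [('fov_y', 51.335615291831886), ('cx', 320.90157204072733), ('cy', 194.74941748468268), ('cam_to_world', array([[-0.02819412,  0.99406235, -0.10509585,  0.36824201],
       [-0.99947751, -0.02969669, -0.01275951, -0.00444059],
       [-0.01580475,  0.1046812 ,  0.99438024,  1.23016366],
       [ 0.        ,  0.        ,  0.        ,  1.        ]]))]
{'clock': 0.1, 'joints': array([ 1.09885376e+00,  3.59417750e-01,  1.51133525e+00,  2.87252628e-05,
        1.27251297e+00, -1.15098573e-01]), 'dq': array([ 3.59663989e-04, -7.93496601e-04, -2.33895603e-03, -7.63092598e-04,
        9.57599876e-05,  1.44134958e-03]), 'tau': array([-8.39318614e-05, -5.28648841e+01, -2.79349673e+01, -3.64856578e-04,
        4.95117885e-03, -3.63124025e-05]), 'ee_pos': array([0.20932121, 0.56167955, 0.25254248]), 'orientation': array([ 0.69570021,  0.12493449,  0.69606113, -0.12606148]), 'wrist_force': array([ 0.54305005,  0.26146216, -0.09110195]), 'torque': array([ 0.01364999,  0.01611756, -0.02562847]), 'gripper_width': 0.08528897798014791}
```

View pics/top0.png

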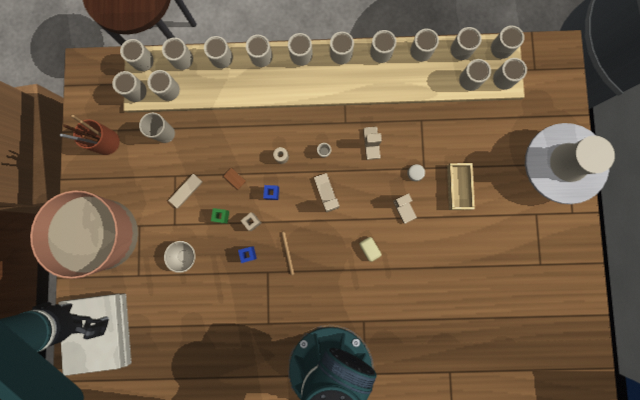

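View pics/scene0.png

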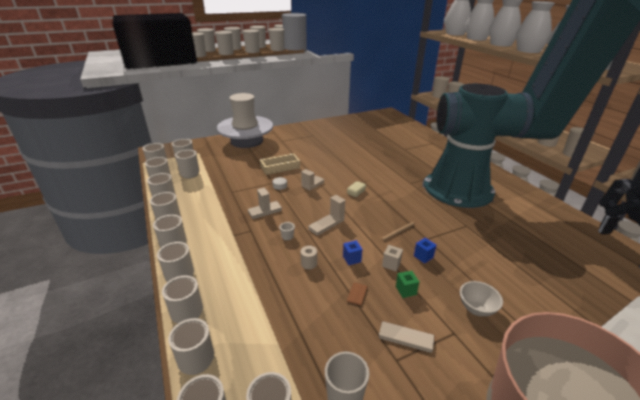

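```bash
python3 - <<'E'
import cv2
a=cv2.imread("pics/top0.png")
c=cv2.resize(a[120:260,300:490],None,fx=4.2,fy=4.2,interpolation=cv2.INTER_CUBIC);cv2.imwrite("pics/c1.png",c)
c=cv2.resize(a[140:270,160:300],None,fx=4.2,fy=4.2,interpolation=cv2.INTER_CUBIC);cv2.imwrite("pics/c2.png",c)
a=cv2.imread("pics/scene0.png")
c=cv2.resize(a[150:355,240:440],None,fx=2.9,fy=2.9,interpolation=cv2.INTER_CUBIC);cv2.imwrite("pics/c3.png",c)
E
```

```text
(no output)
```

View pics/c1.png

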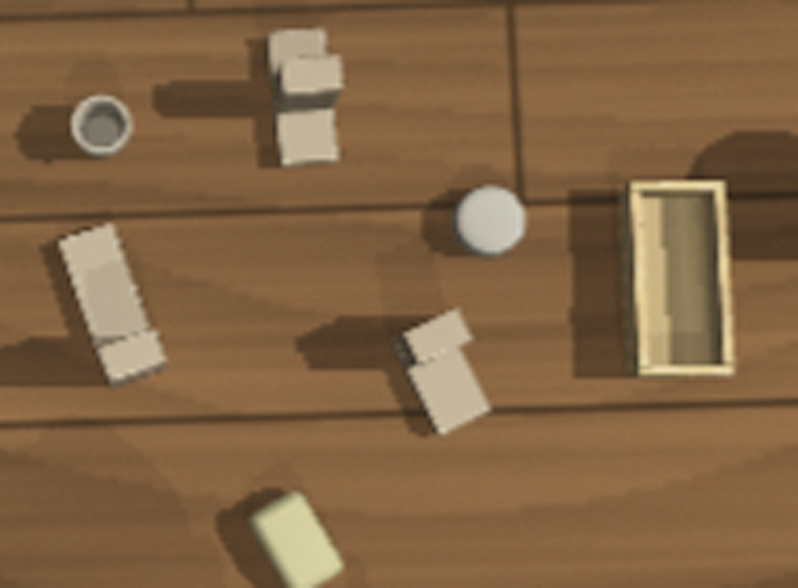

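View pics/c2.png

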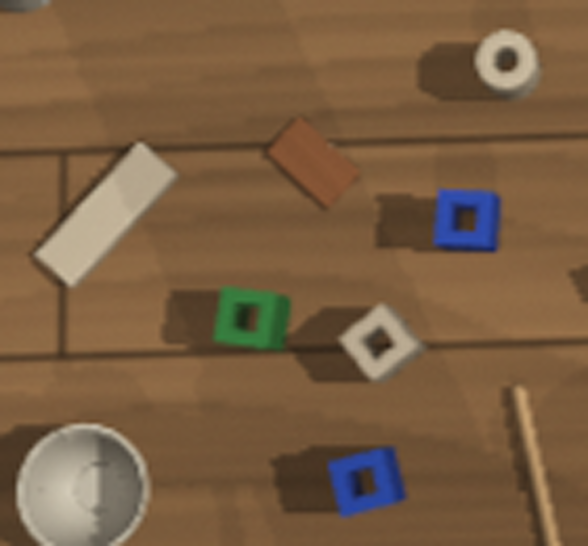

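View pics/c3.png

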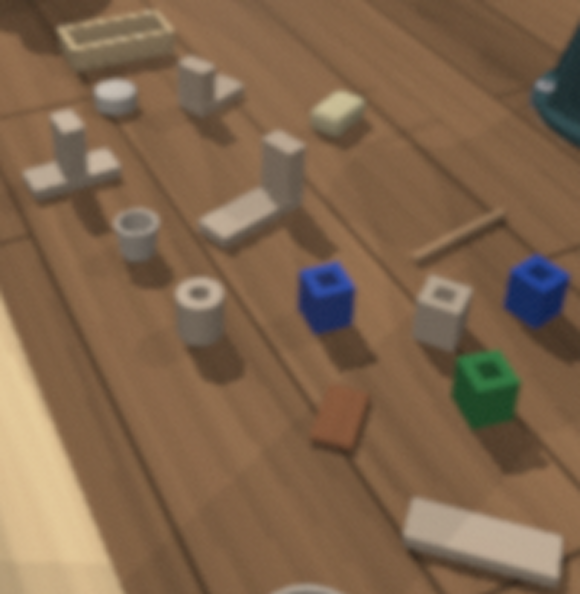

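```bash
cat > h.py <<'E'
import numpy as np,cv2
def ray(f,px,z):
    h=f["image"].shape[0];fl=h/2/np.tan(np.radians(f["fov_y"]/2));px=np.atleast_2d(np.array(px,float))
    d=np.c_[(px[:,0]-f["cx"])/fl,-(px[:,1]-f["cy"])/fl,-np.ones(len(px))]
    M=f["cam_to_world"];d=d@M[:3,:3].T;o=M[:3,3]
    return (o+d*((z-o[2])/d[:,2])[:,None])[:,:2]
def proj(f,P):
    h=f["image"].shape[0];fl=h/2/np.tan(np.radians(f["fov_y"]/2));M=f["cam_to_world"]
    c=(np.atleast_2d(P)-M[:3,3])@M[:3,:3]
    return np.c_[f["cx"]-fl*c[:,0]/c[:,2],f["cy"]+fl*c[:,1]/c[:,2]]
E
python3 - <<'E'
import pickle,numpy as np
from h import *
T=pickle.load(open("top.pkl","rb"));S=pickle.load(open("scene.pkl","rb"))
np.set_printoptions(precision=4,suppress=True)
def go(n,px,z,off,s=4.2,f=T):
    P=ray(f,(np.array(px)+.5)/s-.5+off,z)
    e=np.diff(np.r_[P,P[:1]],axis=0)
    print(n,"c",P.mean(0),"len",np.linalg.norm(e,axis=1),"dir",np.degrees(np.arctan2(e[:,1],e[:,0])));return P.mean(0)
o1=(300,120);o2=(160,140);o3=(240,150)
L=go("Lup",[(97,347),(153,330),(166,364),(110,384)],.074,o1)
F=go("Lfoot",[(57,238),(110,222)],.014,o1);print(np.linalg.norm(F-L),"exp .098",np.degrees(np.arctan2(*(F-L)[::-1])))
s=go("Sup",[(402,338),(458,308),(473,333),(417,363)],.060,o1)
F=go("Sfoot",[(489,408),(442,434)],.014,o1);print(np.linalg.norm(F-s),"exp .062",np.degrees(np.arctan2(*(F-s)[::-1])))
go("box",[(630,181),(725,181),(735,375),(636,374)],.032,o1)
go("block",[(379,303),(416,341),(380,381),(340,341)],.044,o2)
go("strip",[(139,141),(178,175),(71,287),(32,254)],.012,o2)
go("tee",[(283,56),(340,56),(343,85),(282,92)],.074,o1)
go("post",[(507,60)],.044,o2)
for n,p,z in(("L",(284,143),.074),("S",(198,69),.06),("block",(444,293),.044),("strip",(486,535),.012),("box",(116,33),.032)):
    go("scene "+n,[p],z,o3,2.9,S)
# look at pixel residual for base origin, and tcp
print(proj(T,[[0,0,0]]))
E
```

```text
Lup c [ 0.4625 -0.0168] len [0.0389 0.0242 0.0394 0.0261] dir [ -74.7466 -160.9902  108.0036   17.6476]
Lfoot c [0.5574 0.0136] len [0.039 0.039] dir [-74.7771 105.2229]
0.09964088088279618 exp .098 17.739580561706816
Sup c [ 0.4715 -0.2223] len [0.0429 0.0194 0.0428 0.0194] dir [ -63.5774 -151.849   116.389    28.3576]
Sfoot c [ 0.4156 -0.2473] len [0.0375 0.0375] dir [117.0638 -62.9362]
0.06129007557295296 exp .062 -155.94078220929762
box c [ 0.5092 -0.3966] len [0.0653 0.1343 0.0673 0.1337] dir [-91.7822 179.112   87.7365  -1.7136]
block c [0.4246 0.2159] len [0.0365 0.0362 0.0388 0.0368] dir [-136.8407  136.7781   44.0584  -46.9316]
strip c [0.5214 0.4143] len [0.0375 0.1078 0.0368 0.1086] dir [-132.1538  135.6732   49.06    -43.9484]
tee c [ 0.6507 -0.1442] len [0.0384 0.02   0.0413 0.0248] dir [ -91.8493 -176.6981   94.8461   -3.8339]
post c [0.6162 0.1251] len [0.] dir [0.]
scene L c [ 0.4675 -0.0104] len [0.] dir [0.]
scene S c [ 0.4775 -0.2073] len [0.] dir [0.]
scene block c [0.4266 0.218 ] len [0.] dir [0.]
scene strip c [0.5218 0.4177] len [0.] dir [0.]
scene box c [ 0.5169 -0.3812] len [0.] dir [0.]
[[329.8201 368.6361]]
```

Seen so far: the top view shows the long elbow at (327,190) with its upright at the lower end. The short elbow is at (405,208), the T prop at (373,143) and the box at (462,187). The strip is at (185,190); the brown plate at (234,178) could be taken for it. The pale square block is at (250,221). The blue blocks at (271,192) and (247,255), the green one at (219,216) and the round post at (281,155) could be taken for it.
My choice is the two L shapes, the pale square bored block and the pale long strip. The close crops confirm this, and the measured sizes agree within 2 to 3 mm.

```bash
cat >> h.py <<'E'
from scipy.spatial.transform import Rotation as R
def plan(tgt,jaw_deg):
    "tgt: wanted grasp-independent TCP position; jaw_deg: world dir of jaw axis. prints shift in tool axes and the turn about tool x"
    from station import r
    s=r.sense();q=s["orientation"];M=R.from_quat(np.r_[q[1:],q[0]]).as_matrix()
    np.set_printoptions(precision=3,suppress=True)
    d=M.T@(np.array(tgt)-s["ee_pos"])*100
    yaw=np.degrees(np.arctan2(M[1,1],M[0,1]))
    turn=-((jaw_deg-yaw+90)%180-90)   # tool x is down: + about tool x = - about world z
    # tilt correction
    tilt=M.T@np.cross(M[:,0],[0,0,-1])
    print("t",s["clock"],"pos",s["ee_pos"],"yaw",round(yaw,1),"j6",s["joints"][5],"\nshift cm",d,"turn x",np.radians(turn),"other way",np.radians(turn)-np.sign(turn)*np.pi,"tilt",tilt,"F",s["wrist_force"],"w",s["gripper_width"])
E
python3 -c "
from h import *
plan([.463,-.0165,.16],17.8)"
```

```text
t 0.1 pos [0.209 0.562 0.253] yaw 69.6 j6 -0.11509857251453397 
shift cm [  9.32  -45.298  43.969] turn x 0.9032754435737554 other way -2.238317210016038 tilt [ 0.    -0.     0.002] F [ 0.543  0.261 -0.091] w 0.08528897798014791
```

```bash
python3 -m jog '[0,0,-3.49,3.38,0,0,0, 0,0,-3.49,3.38,0,0,0, 0,0,-3.49,3.38,0,0,0, 0,0,-3.49,3.38,0,0,0, 0,0,-3.49,3.38,0,0,0, 0,0,-3.49,3.38,0,0,0, 0,0,-3.49,3.38,0,0,0, 0,0,-3.49,3.38,0,0,0, 0,0,-3.49,3.38,0,0,0, 0,0,-3.49,3.38,0,0,0, 0,0,-3.49,3.38,0,0,0, 0,0,-3.49,3.38,0,0,0, 0,0,-3.49,3.38,0,0,0, 0,0,0,0,0.15,0,0, 0,0,0,0,0.15,0,0, 0,0,0,0,0.15,0,0, 0,0,0,0,0.15,0,0, 0,0,0,0,0.15,0,0, 0,0,0,0,0.15,0,0]' 60
python3 -c "
from h import *
plan([.463,-.0165,.13],17.8)"
```

```text
clock: 2.48
ee_pos: [0.4625, -0.0164, 0.253]
orientation: [0.571, 0.417, 0.571, -0.417]
wrist_force: [0.6, 1.5, 0.4]
gripper_width: 0.0856
t 2.475 pos [ 0.462 -0.016  0.253] yaw 17.7 j6 -0.4936892876205153 
shift cm [12.298  0.058  0.032] turn x -0.0016997271808941528 other way 3.139892926408899 tilt [ 0.    -0.     0.001] F [0.59  1.458 0.374] w 0.08555382693498675
```

```bash
python3 -m jog '[0,5,0,0,0,0,0, 0,5,0,0,0,0,0, 0,5,0,0,0,0,0, 0,0,0,0,0,0,0]'
python3 - <<'E'
from station import r
import cv2
a=r.grab_frame("scene")["image"][...,::-1];b=r.grab_frame("top")["image"][...,::-1]
A=cv2.resize(a[140:260,250:400],(750,600),interpolation=2)
cv2.imwrite("pics/c4.png",A)
E
```

```text
clock: 2.98
ee_pos: [0.4594, -0.0158, 0.1005]
orientation: [0.569, 0.414, 0.575, -0.417]
wrist_force: [-0.1, -0.0, -0.2]
gripper_width: 0.0853
```

View pics/c4.png

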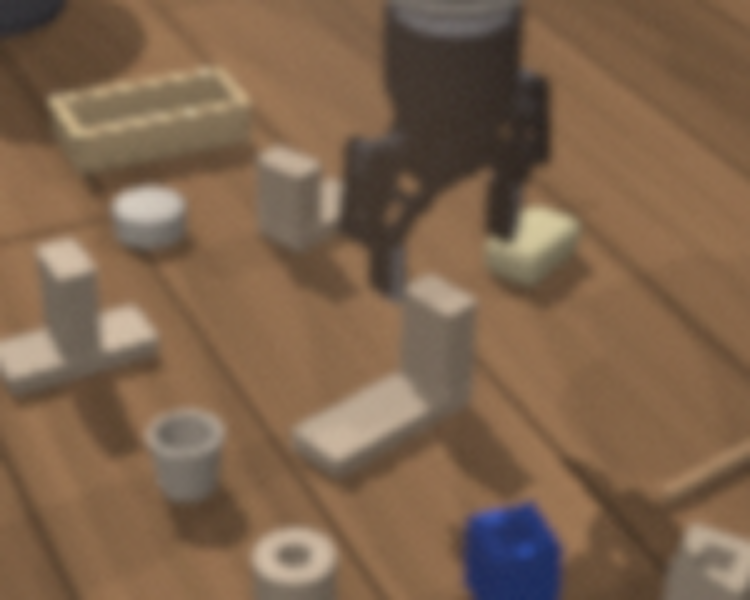

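```bash
python3 -c "
from h import *
plan([.463,-.0165,.058],17.8)"; python3 -m jog '[0,2.1,0.15,0,0,0,0, 0,2.1,0.15,0,0,0,0, 0,0,0,0,0,0,0, 1,0,0,0,0,0,0, 1,0,0,0,0,0,0, 1,0,0,0,0,0,0, 1,0,0,0,0,0,0, 1,0,0,0,0,0,0, 1,0,0,0,0,0,0, 1,0,0,0,0,0,0, 1,0,0,0,0,0,0]' 80;  python3 -c "
from h import *
plan([.463,-.0165,.058],17.8)"
```

```text
t 3.075 pos [ 0.463 -0.016  0.104] yaw 18.0 j6 -0.49865344661075056 
shift cm [4.586 0.003 0.006] turn x 0.003383371772706337 other way -3.138209281817087 tilt [ 0.    -0.     0.001] F [ 1.179 -0.033  0.575] w 0.08547536529987472
clock: 4.45
ee_pos: [0.4659, -0.0156, 0.062]
orientation: [0.572, 0.416, 0.572, -0.416]
wrist_force: [-2.0, -0.4, 8.2]
gripper_width: 0.0229
t 4.45 pos [ 0.466 -0.016  0.062] yaw 18.0 j6 -0.49553162982587745 
shift cm [ 0.401 -0.303 -0.002] turn x 0.0034466927596506396 other way -3.1381459608301423 tilt [ 0.  0. -0.] F [-1.959 -0.377  8.157] w 0.022938493180275667
```

```bash
python3 -m jog '[1,-3,0,0,0,0,0, 1,-5,0,0,0,0,0, 1,-5,0,0,0,0,0, 1,0,-1.17,3.61,0,0,0, 1,0,-1.17,3.61,0,0,0, 1,0,-1.17,3.61,0,0,0, 1,0,-1.17,3.61,0,0,0, 1,0,-1.17,3.61,0,0,0, 1,0,-1.17,3.61,0,0,0, 1,0,-1.17,3.61,0,0,0, 1,0,-1.17,3.61,0,0,0, 1,0,-1.17,3.61,0,0,0, 1,0,-1.17,3.61,0,0,0, 1,0,0,0,0.114,0,0, 1,0,0,0,0.114,0,0, 1,0,0,0,0.114,0,0, 1,0,0,0,0,0,0, 1,0,0,0,0,0,0, 1,0,0,0,0,0,0]'
python3 - <<'E'
from station import r
import cv2
from h import *
plan([.466,-.3955,.068],-1.6)
a=r.grab_frame("scene")["image"][...,::-1]; b=r.grab_frame("top")["image"][...,::-1]
A=cv2.resize(a[90:210,210:350],(700,600),interpolation=2)
cv2.imwrite("pics/c5.png",A);cv2.imwrite("pics/t5.png",b)
E
```

```text
clock: 6.82
ee_pos: [0.4659, -0.3948, 0.1913]
orientation: [-0.493, -0.507, -0.493, 0.507]
wrist_force: [-0.3, 0.1, -3.2]
gripper_width: 0.0235
t 6.825 pos [ 0.466 -0.395  0.191] yaw -1.5 j6 -0.7894153621582891 
shift cm [12.329  0.019  0.067] turn x 0.0013046886931948282 other way -3.1402879648965984 tilt [ 0. -0.  0.] F [-0.332  0.145 -3.226] w 0.023539318589645343
```

View pics/c5.png

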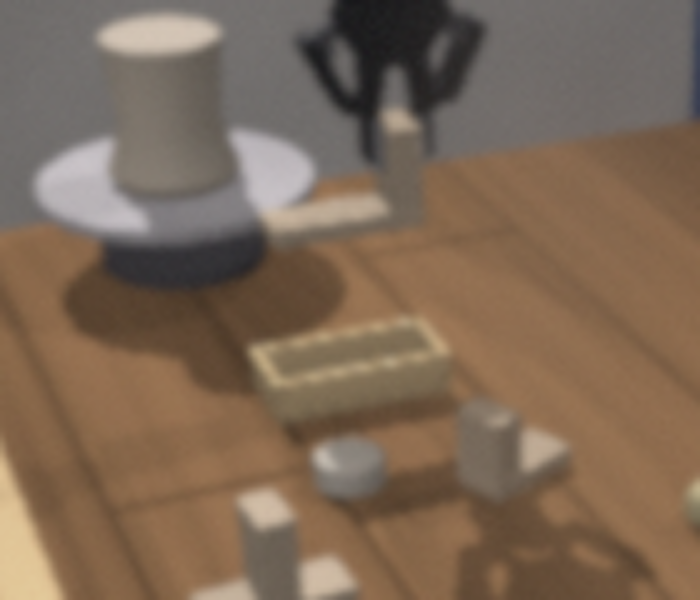

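```bash
python3 - <<'E'
import pickle
from h import *
T=pickle.load(open("top.pkl","rb"));S=pickle.load(open("scene.pkl","rb"))
print(proj(S,[[.466,-.395,.203],[.466,-.395,.143],[.509,-.3966,.032]]),proj(T,[[.466,-.395,.203],[.564,-.398,.143]]))
b=cv2.imread("pics/t5.png");cv2.imwrite("pics/c6.png",cv2.resize(b[130:250,400:520],(720,720),interpolation=2)[:600])
E
```

```text
[[289.37634865 113.01741794]
 [290.08271732 129.16150038]
 [280.29733311 158.90445712]] [[484.59616999 194.24226448]
 [474.6075717  159.65374161]]
```

View pics/c6.png

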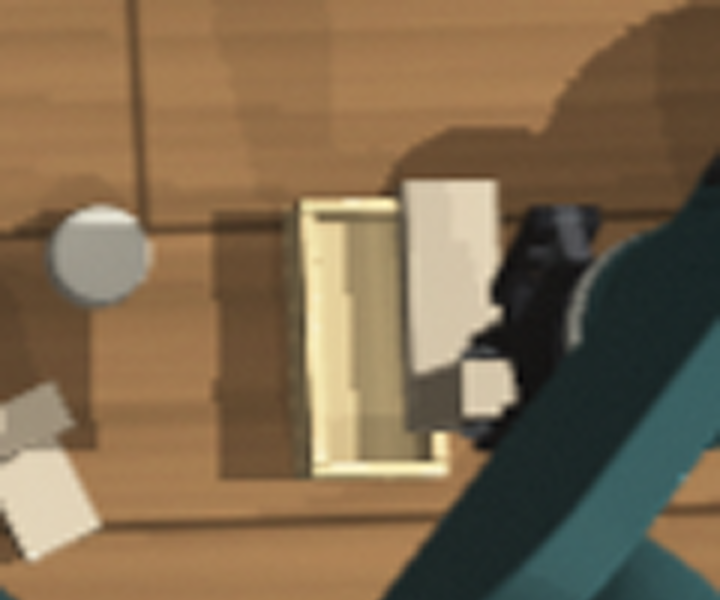

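The elbow is held level. Its projected foot end at (474.6,159.7) matches the observed (475,160), so the calibration and the box pose hold. Next I lower it.

```bash
python3 -m jog '[1,4,0.02,0.07,0,0,0, 1,4,0,0,0,0,0, 1,2,0,0,0,0,0, 1,1,0,0,0,0,0, 1,0.5,0,0,0,0,0, 1,0.4,0,0,0,0,0, 1,0,0,0,0,0,0, 1,0,0,0,0,0,0]'; python3 -m jog '[1,0.3,0,0,0,0,0, 1,0.1,0,0,0,0,0, 1,0,0,0,0,0,0,1,0,0,0,0,0,0]'
```

```text
clock: 7.92
ee_pos: [0.4664, -0.396, 0.073]
orientation: [-0.493, -0.507, -0.493, 0.507]
wrist_force: [0.1, 0.1, -1.4]
gripper_width: 0.0232
clock: 8.43
ee_pos: [0.4661, -0.3957, 0.0683]
orientation: [-0.493, -0.507, -0.493, 0.507]
wrist_force: [-0.5, 0.8, -2.7]
gripper_width: 0.0231
```

```bash
python3 -m jog '[1,0.1,0,0,0,0,0, 1,0,0,0,0,0,0]'; python3 -m jog '[0.4,0,0,0,0,0,0, 0.4,0,0,0,0,0,0, 0.4,0,0,0,0,0,0, 0.4,0,0,0,0,0,0, 0.2,-4,0,0,0,0,0, 0,-5,0,0,0,0,0, 0,-4,0,0,0,0,0, 0,0,0,0,0,0,0, 0,0,0,0,0,0,0]'; python3 -c "
from h import *
plan([.4715,-.2225,.15],26.5)"
```

```text
clock: 8.68
ee_pos: [0.4661, -0.3957, 0.0681]
orientation: [-0.493, -0.507, -0.493, 0.507]
wrist_force: [-1.9, 1.1, 5.8]
gripper_width: 0.0226
clock: 9.8
ee_pos: [0.4657, -0.3953, 0.1968]
orientation: [-0.493, -0.507, -0.493, 0.507]
wrist_force: [-0.1, -0.3, -0.2]
gripper_width: 0.0854
t 9.8 pos [ 0.466 -0.395  0.197] yaw -1.6 j6 -0.7887346262607683 
shift cm [  4.684   0.101 -17.283] turn x -0.4905257677762915 other way 2.651066885813502 tilt [ 0.    -0.001  0.001] F [-0.059 -0.302 -0.158] w 0.0854146647164225
```

```bash
python3 -m jog '[0,0,0.03,-4.3,0,0,0, 0,0,0.03,-4.3,0,0,0, 0,0,0.03,-4.3,0,0,0, 0,0,0.03,-4.4,0,0,0, 0,0,0,0,-0.164,0,0, 0,0,0,0,-0.164,0,0, 0,0,0,0,-0.163,0,0, 0,0,0,0,0,0,0, 0,0,0,0,0,0,0]'; python3 - <<'E'
from h import *
plan([.4715,-.2215,.05],26.5)
from station import r
b=r.grab_frame("top")["image"][...,::-1];a=r.grab_frame("scene")["image"][...,::-1]
cv2.imwrite("pics/c7.png",np.hstack([cv2.resize(b[140:260,370:490],(480,480),interpolation=2),cv2.resize(a[130:230,250:330],(320,400),interpolation=2)[:480] if 0 else cv2.resize(a[130:250,250:330],(320,480),interpolation=2)]))
E
```

```text
clock: 10.92
ee_pos: [0.4715, -0.2225, 0.1964]
orientation: [0.6, 0.373, 0.601, -0.373]
wrist_force: [-0.4, 0.3, 0.3]
gripper_width: 0.0852
t 10.925 pos [ 0.472 -0.222  0.196] yaw 26.3 j6 -1.0330168627064031 
shift cm [14.636  0.055 -0.066] turn x -0.0027453943373675167 other way 3.1388472592524255 tilt [ 0.    -0.002  0.001] F [-0.396  0.329  0.284] w 0.08524184509912777
```

View pics/c7.png

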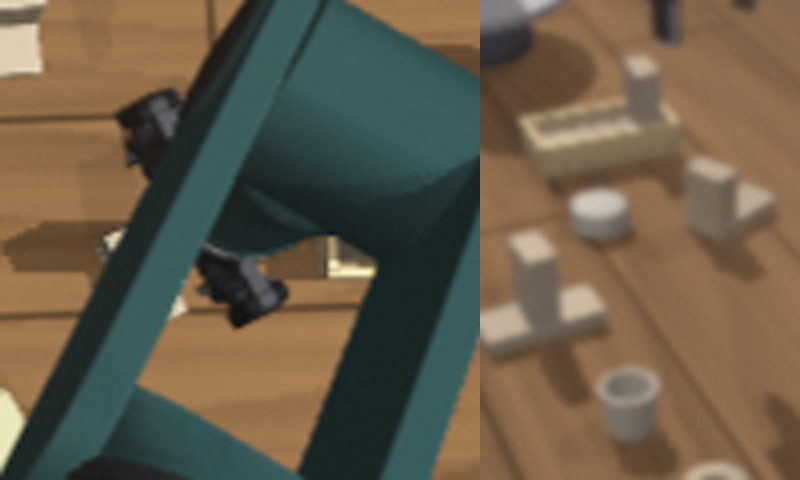

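The right half shows the long elbow upright in the box. Next I grip the short elbow.

```bash
python3 -m jog '[0,5,0.05,-0.06,0,0,0, 0,5,0,0,0,0,0, 0,4.3,0,0,0,0,0, 0,0,0,0,0,0,0, 0,0,0,0,0,0,0, 1,0,0,0,0,0,0, 1,0,0,0,0,0,0, 1,0,0,0,0,0,0, 1,0,0,0,0,0,0, 1,0,0,0,0,0,0, 1,0,0,0,0,0,0, 1,0,0,0,0,0,0, 1,0,0,0,0,0,0]' 80;python3 -m jog '[1,-3,0,0,0,0,0, 1,-5,0,0,0,0,0, 1,-5,0,0,0,0,0, 1,0,0,0,0,0,0, 1,0,0,0,0,0,0]'; python3 -c "
from h import *
plan([.549,-.3978,.16],-1.6)"
```

```text
clock: 12.65
ee_pos: [0.4727, -0.2223, 0.0551]
orientation: [0.602, 0.372, 0.601, -0.372]
wrist_force: [-1.0, 1.4, 6.2]
gripper_width: 0.0227
clock: 13.28
ee_pos: [0.4716, -0.2216, 0.1838]
orientation: [0.601, 0.372, 0.602, -0.372]
wrist_force: [0.1, -0.3, -2.1]
gripper_width: 0.023
t 13.275 pos [ 0.472 -0.222  0.184] yaw 26.5 j6 -1.0346908554705498 
shift cm [ 2.36  -0.947 19.223] turn x 0.49091439459274483 other way -2.6506782589970483 tilt [ 0.    -0.001  0.001] F [ 0.123 -0.257 -2.084] w 0.023009751377728493
```

```bash
python3 -m jog '[1,0,-0.24,4.8,0,0,0, 1,0,-0.24,4.8,0,0,0, 1,0,-0.24,4.8,0,0,0, 1,0,-0.24,4.82,0,0,0, 1,0,0,0,0.164,0,0, 1,0,0,0,0.164,0,0, 1,0,0,0,0.163,0,0, 1,0,0,0,0,0,0, 1,0,0,0,0,0,0]'; python3 - <<'E'
from h import *
plan([.549,-.3978,.075],-1.6)
from station import r
b=r.grab_frame("top")["image"][...,::-1];a=r.grab_frame("scene")["image"][...,::-1]
cv2.imwrite("pics/c8.png",np.hstack([cv2.resize(b[130:230,420:520],(400,400),interpolation=2),cv2.resize(a[90:190,230:330],(400,400),interpolation=2)]))
S=dict(r.grab_frame("scene"));print(proj(S,[[.549,-.3978,.19]]))
E
```

```text
clock: 14.4
ee_pos: [0.5489, -0.3977, 0.1827]
orientation: [-0.493, -0.506, -0.495, 0.506]
wrist_force: [-0.4, 0.1, -1.6]
gripper_width: 0.0227
t 14.4 pos [ 0.549 -0.398  0.183] yaw -1.4 j6 -0.7038115653930433 
shift cm [10.775  0.031  0.027] turn x 0.0030204600438317906 other way -3.1385721935459614 tilt [ 0.    -0.002  0.002] F [-0.35   0.076 -1.606] w 0.02269806040136638
[[266.572 119.754]]
```

View pics/c8.png

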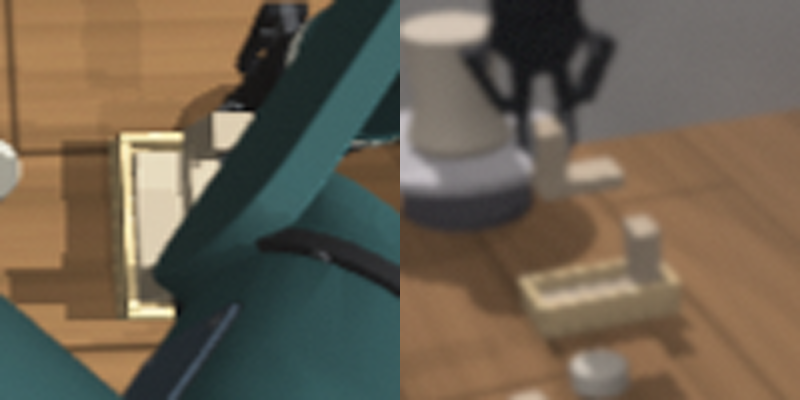

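```bash
python3 -m jog '[1,4,0.03,0.03,0,0,0, 1,3,0,0,0,0,0, 1,2,0,0,0,0,0, 1,1,0,0,0,0,0, 1,0.3,0,0,0,0,0, 1,0.2,0,0,0,0,0, 1,0,0,0,0,0,0, 1,0,0,0,0,0,0]'; python3 -m jog '[1,0.2,0,0,0,0,0, 1,0.1,0,0,0,0,0, 1,0,0,0,0,0,0]'
```

```text
clock: 15.55
ee_pos: [0.5501, -0.3989, 0.08]
orientation: [-0.493, -0.507, -0.493, 0.507]
wrist_force: [0.2, -0.2, -2.1]
gripper_width: 0.0229
clock: 15.92
ee_pos: [0.5497, -0.3985, 0.0762]
orientation: [-0.493, -0.507, -0.493, 0.507]
wrist_force: [0.1, -0.8, -2.5]
gripper_width: 0.0226
```

```bash
python3 -m jog '[1,0.1,0,0,0,0,0, 1,0.1,0,0,0,0,0, 1,0,0,0,0,0,0]'; python3 -m jog '[1,0.05,0,0,0,0,0, 1,0,0,0,0,0,0]'
```

```text
clock: 16.3
ee_pos: [0.5499, -0.3987, 0.0752]
orientation: [-0.493, -0.507, -0.493, 0.507]
wrist_force: [-1.1, 1.8, 4.5]
gripper_width: 0.0226
clock: 16.55
ee_pos: [0.5499, -0.3987, 0.0752]
orientation: [-0.493, -0.507, -0.493, 0.507]
wrist_force: [-3.4, 1.7, 8.4]
gripper_width: 0.0228
```

```bash
python3 -m jog '[0.4,0,0,0,0,0,0, 0.4,0,0,0,0,0,0, 0.4,0,0,0,0,0,0, 0.4,0,0,0,0,0,0, 0.3,-4,0,0,0,0,0, 0,-5,0,0,0,0,0, 0,-4,0,0,0,0,0, 0,0,0,0,0,0,0, 0,0,0,0,0,0,0]'; python3 -c "
from h import *
plan([.4246,.2162,.16],-45.7)"
```

```text
clock: 17.68
ee_pos: [0.5495, -0.3983, 0.2033]
orientation: [-0.493, -0.507, -0.493, 0.507]
wrist_force: [-0.5, -1.0, -0.5]
gripper_width: 0.0857
t 17.675 pos [ 0.549 -0.398  0.203] yaw -1.6 j6 -0.7007926078565698 
shift cm [  4.366 -14.203 -61.072] turn x 0.76957440958996 other way -2.372018243999833 tilt [ 0.    -0.     0.001] F [-0.452 -1.027 -0.52 ] w 0.08568890476743675
```

```bash
python3 -m jog '[0,0,-1.09,-4.7,0,0,0, 0,0,-1.09,-4.7,0,0,0, 0,0,-1.09,-4.7,0,0,0, 0,0,-1.09,-4.7,0,0,0, 0,0,-1.09,-4.7,0,0,0, 0,0,-1.09,-4.7,0,0,0, 0,0,-1.09,-4.7,0,0,0, 0,0,-1.09,-4.7,0,0,0, 0,0,-1.09,-4.7,0,0,0, 0,0,-1.09,-4.7,0,0,0, 0,0,-1.09,-4.7,0,0,0, 0,0,-1.09,-4.7,0,0,0, 0,0,-1.1,-4.67,0,0,0, 0,0,0,0,0.154,0,0, 0,0,0,0,0.154,0,0, 0,0,0,0,0.154,0,0, 0,0,0,0,0.154,0,0, 0,0,0,0,0.154,0,0, 0,0,0,0,0,0,0]'; python3 - <<'E'
from h import *
from station import r
b=r.grab_frame("top")["image"][...,::-1];a=r.grab_frame("scene")["image"][...,::-1]
cv2.imwrite("pics/c9.png",np.hstack([cv2.resize(b[150:240,410:500],(400,400),interpolation=2),cv2.resize(a[130:190,250:310],(400,400),interpolation=2)]))
plan([.4246,.2162,.038],-45.7)
E
```

```text
clock: 20.05
ee_pos: [0.4241, 0.2155, 0.2024]
orientation: [-0.267, -0.654, -0.267, 0.656]
wrist_force: [-1.3, -0.3, -1.1]
gripper_width: 0.0852
t 20.15 pos [0.425 0.216 0.203] yaw -45.5 j6 1.1196781468195596 
shift cm [16.487 -0.022 -0.079] turn x 0.0027430036725144082 other way -3.1388496499172787 tilt [0.    0.002 0.001] F [ 0.004 -0.102  0.498] w 0.08504334284652625
```

View pics/c9.png

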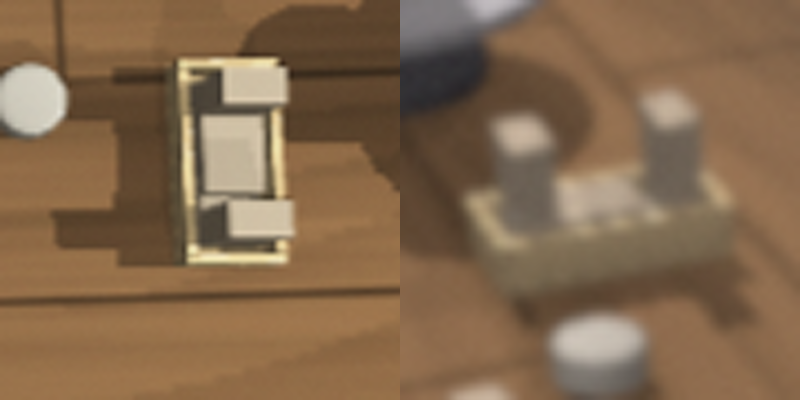

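```bash
python3 - <<'E'
import pickle
from h import *
T=pickle.load(open("top.pkl","rb"))
for p in((255,85),(261,218)): print(ray(T,(np.array(p)+.5)/4.444-.5+(410,150),.08))
E
python3 -m jog '[0.25,5,-0.02,-0.08,0,0,0, 0.25,5,0,0,0,0,0, 0.25,3.5,0,0,0,0,0, 0.25,3,0,0,0,0,0, 0.25,0,0,0,0,0,0, 0.25,0,0,0,0,0,0, 1,0,0,0,0,0,0, 1,0,0,0,0,0,0, 1,0,0,0,0,0,0, 1,0,0,0,0,0,0, 1,0,0,0,0,0,0, 1,0,0,0,0,0,0, 1,0,0,0,0,0,0]' 50; python3 -m jog '[1,-4,0,0,0,0,0, 1,-6,0,0,0,0,0, 1,-6,0,0,0,0,0, 1,0,0,0,0,0,0, 1,0,0,0,0,0,0]'; python3 -c "
from h import *
plan([.509,-.3966,.16],-91.6)"
```

```text
[[ 0.55039783 -0.39804624]]
[[ 0.46677175 -0.39633781]]
clock: 21.78
ee_pos: [0.4266, 0.2169, 0.0403]
orientation: [0.267, 0.656, 0.266, -0.654]
wrist_force: [-0.1, -0.5, 7.2]
gripper_width: 0.0378
clock: 22.4
ee_pos: [0.4252, 0.2164, 0.1991]
orientation: [0.267, 0.655, 0.266, -0.655]
wrist_force: [-0.1, 0.2, -0.7]
gripper_width: 0.0378
t 22.4 pos [0.425 0.216 0.199] yaw -45.7 j6 1.1238263060389095 
shift cm [ 3.913 49.729 36.811] turn x 0.8008915072845335 other way -2.3407011463052596 tilt [ 0.    -0.001 -0.   ] F [-0.114  0.188 -0.706] w 0.0378110784682786
```

```bash
python3 -m jog '[1,0,3.83,2.835,0,0,0, 1,0,3.83,2.835,0,0,0, 1,0,3.83,2.835,0,0,0, 1,0,3.83,2.835,0,0,0, 1,0,3.83,2.835,0,0,0, 1,0,3.83,2.835,0,0,0, 1,0,3.83,2.835,0,0,0, 1,0,3.83,2.835,0,0,0, 1,0,3.83,2.835,0,0,0, 1,0,3.83,2.835,0,0,0, 1,0,3.83,2.835,0,0,0, 1,0,3.83,2.835,0,0,0, 1,0,3.83,2.83,0,0,0, 1,0,0,0,0.16,0,0, 1,0,0,0,0.16,0,0, 1,0,0,0,0.16,0,0, 1,0,0,0,0.16,0,0, 1,0,0,0,0.16,0,0, 1,0,0,0,0,0,0]'; python3 -m jog '[1,0,0,0,0,0,0]'; python3 - <<'E'
from h import *
from station import r
b=r.grab_frame("top")["image"][...,::-1];a=r.grab_frame("scene")["image"][...,::-1]
cv2.imwrite("pics/c10.png",np.hstack([cv2.resize(b[130:230,420:520],(400,400),interpolation=2),cv2.resize(a[90:190,230:330],(400,400),interpolation=2)]))
plan([.5095,-.3972,.075],-91.4)
E
```

```text
clock: 24.78
ee_pos: [0.5083, -0.3962, 0.1964]
orientation: [0.01, -0.706, 0.008, 0.708]
wrist_force: [-0.1, -0.3, -0.7]
gripper_width: 0.038
clock: 24.9
ee_pos: [0.5088, -0.3966, 0.1974]
orientation: [0.009, -0.706, 0.008, 0.708]
wrist_force: [-0.6, -0.3, -0.5]
gripper_width: 0.0376
t 25.0 pos [ 0.509 -0.397  0.198] yaw -91.4 j6 0.8270058778046704 
shift cm [12.31   0.036 -0.055] turn x -0.0008407964009452745 other way 3.1407518571888478 tilt [0.    0.001 0.001] F [-0.072  0.633 -1.024] w 0.03770529076809162
```

View pics/c10.png

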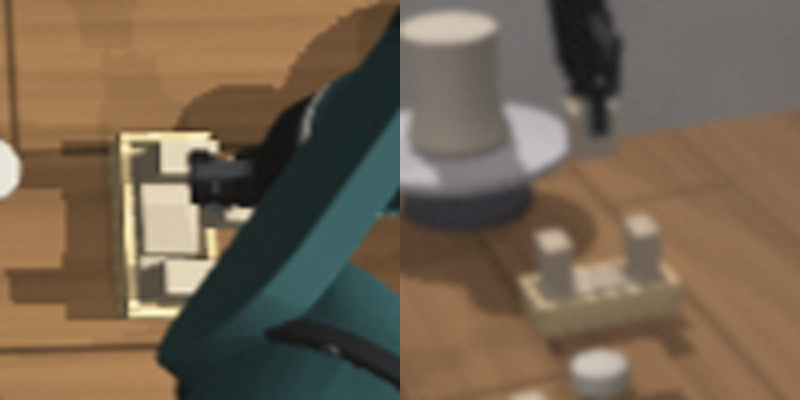

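```bash
python3 -m jog '[1,4,0.04,-0.05,0,0,0, 1,3,0,0,0,0,0, 1,2,0,0,0,0,0, 1,1.5,0,0,0,0,0, 1,1,0,0,0,0,0, 1,0.5,0,0,0,0,0, 1,0.2,0,0,0,0,0, 1,0,0,0,0,0,0, 1,0,0,0,0,0,0]'; python3 -m jog '[1,0.1,0,0,0,0,0, 1,0.1,0,0,0,0,0, 1,0,0,0,0,0,0,1,0,0,0,0,0,0]'
```

```text
clock: 26.12
ee_pos: [0.5102, -0.3978, 0.0774]
orientation: [-0.009, 0.707, -0.01, -0.707]
wrist_force: [-1.1, -0.8, -1.0]
gripper_width: 0.0381
clock: 26.62
ee_pos: [0.5099, -0.3976, 0.0748]
orientation: [0.01, -0.707, 0.01, 0.707]
wrist_force: [-0.2, 0.1, -0.5]
gripper_width: 0.038
```

```bash
python3 -m jog '[1,0.1,0,0,0,0,0, 1,0,0,0,0,0,0]';python3 -m jog '[1,0.1,0,0,0,0,0, 1,0,0,0,0,0,0]'
```

```text
clock: 26.88
ee_pos: [0.5099, -0.3977, 0.0744]
orientation: [-0.009, 0.707, -0.01, -0.707]
wrist_force: [-1.1, 1.1, 4.3]
gripper_width: 0.0379
clock: 27.12
ee_pos: [0.5099, -0.3977, 0.0743]
orientation: [-0.009, 0.707, -0.01, -0.707]
wrist_force: [-3.2, 3.1, 11.3]
gripper_width: 0.0379
```

```bash
python3 -m jog '[0.4,0,0,0,0,0,0, 0.4,0,0,0,0,0,0, 0.4,0,0,0,0,0,0, 0.3,-3,0,0,0,0,0, 0,-5,0,0,0,0,0, 0,-5,0,0,0,0,0, 0,0,0,0,0,0,0, 0,0,0,0,0,0,0]'; python3 -c "
from h import *
plan([.5214,.4146,.1],46.5)"
```

```text
clock: 28.12
ee_pos: [0.5096, -0.3973, 0.2024]
orientation: [0.01, -0.707, 0.01, 0.707]
wrist_force: [-1.1, 0.6, -0.5]
gripper_width: 0.0854
t 28.125 pos [ 0.51  -0.397  0.202] yaw -91.6 j6 0.8290284929560702 
shift cm [ 10.264 -81.192   1.022] turn x 0.7320159896010663 other way -2.4095766639887266 tilt [0. 0. 0.] F [-1.084  0.614 -0.492] w 0.08537442489057723
```

```bash
python3 -m jog '[0,0,-5.41,0.07,0,0,0, 0,0,-5.41,0.07,0,0,0, 0,0,-5.41,0.07,0,0,0, 0,0,-5.41,0.07,0,0,0, 0,0,-5.41,0.07,0,0,0, 0,0,-5.41,0.07,0,0,0, 0,0,-5.41,0.07,0,0,0, 0,0,-5.41,0.07,0,0,0, 0,0,-5.41,0.07,0,0,0, 0,0,-5.41,0.07,0,0,0, 0,0,-5.41,0.07,0,0,0, 0,0,-5.41,0.07,0,0,0, 0,0,-5.41,0.07,0,0,0, 0,0,-5.41,0.06,0,0,0, 0,0,-5.41,0.06,0,0,0, 0,0,0,0,-0.185,0,0, 0,0,0,0,-0.185,0,0, 0,0,0,0,-0.185,0,0, 0,0,0,0,-0.185,0,0, 0,0,0,0,-0.185,0,0]'; python3 -m jog '[0,0,0,0,-0.185,0,0, 0,0,0,0,-0.185,0,0, 0,0,0,0,-0.185,0,0, 0,0,0,0,-0.185,0,0, 0,0,0,0,-0.185,0,0, 0,0,0,0,-0.185,0,0, 0,0,0,0,-0.185,0,0, 0,0,0,0,-0.185,0,0, 0,0,0,0,0,0,0, 0,0,0,0,0,0,0]'
python3 - <<'E'
from h import *
from station import r
b=r.grab_frame("top")["image"][...,::-1];a=r.grab_frame("scene")["image"][...,::-1]
cv2.imwrite("pics/c11.png",np.hstack([cv2.resize(b[150:250,410:510],(400,400),interpolation=2),cv2.resize(a[290:390,350:450],(400,400),interpolation=2)]))
plan([.5214,.4146,.03],46.5)
E
```

```text
clock: 30.62
ee_pos: [0.5205, 0.4131, 0.2001]
orientation: [-0.309, -0.635, -0.309, 0.638]
wrist_force: [0.6, 0.3, 0.2]
gripper_width: 0.0852
clock: 31.88
ee_pos: [0.5211, 0.4135, 0.2015]
orientation: [0.655, 0.264, 0.656, -0.265]
wrist_force: [-0.2, -0.4, 0.2]
gripper_width: 0.0856
t 31.975 pos [0.521 0.414 0.202] yaw 46.1 j6 -0.2376221672201503 
shift cm [17.211  0.082 -0.058] turn x -0.0068441407462592144 other way 3.134748512843534 tilt [ 0.    -0.     0.001] F [-0.49   0.428  0.222] w 0.08510903164441026
```

View pics/c11.png

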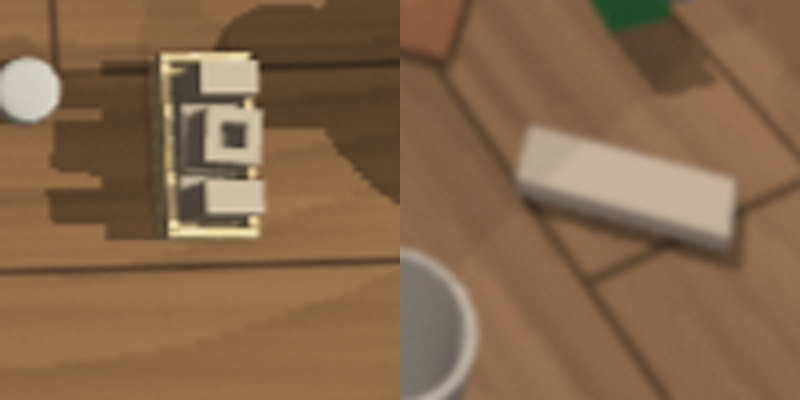

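The left half shows the block standing squarely between the uprights. The right half shows the strip undisturbed. Next I grip the strip low.

```bash
python3 -m jog '[0.3,5,0.08,-0.06,0,0,0, 0.3,5,0,0,0,0,0, 0.35,3.5,0,0,0,0,0, 0.35,2,0,0,0,0,0, 0.35,1.5,0,0,0,0,0, 0.35,0.5,0,0,0,0,0, 0.35,0,0,0,0,0,0, 0.35,0,0,0,0,0,0]' 40; python3 -m jog '[0.35,0.2,0,0,0,0,0, 0.35,0,0,0,0,0,0, 0.35,0,0,0,0,0,0]'
```

```text
clock: 32.98
ee_pos: [0.5225, 0.4153, 0.0289]
orientation: [0.657, 0.264, 0.656, -0.263]
wrist_force: [-0.1, -0.6, -0.4]
gripper_width: 0.0556
clock: 33.35
ee_pos: [0.5218, 0.4149, 0.0259]
orientation: [0.656, 0.264, 0.656, -0.264]
wrist_force: [-0.2, -0.2, -0.5]
gripper_width: 0.0556
```

Lower another 2.5 mm, then close.

```bash
python3 -m jog '[0.35,0.25,0,0,0,0,0, 0.35,0,0,0,0,0,0]'; python3 -m jog '[1,0,0,0,0,0,0, 1,0,0,0,0,0,0, 1,0,0,0,0,0,0, 1,0,0,0,0,0,0, 1,0,0,0,0,0,0]' 40; python3 -m jog '[1,-0.3,0,0,0,0,0, 1,-4,0,0,0,0,0, 1,-6,0,0,0,0,0, 1,-6,0,0,0,0,0, 1,0,0,0,0,0,0, 1,0,0,0,0,0,0]'
python3 - <<'E'
from h import *
from station import r
a=r.grab_frame("scene")["image"][...,::-1]
cv2.imwrite("pics/c12.png",cv2.resize(a[230:370,330:470],(560,560),interpolation=2))
plan([.509,-.397,.18],88.5)
E
```

```text
clock: 33.6
ee_pos: [0.5216, 0.4147, 0.023]
orientation: [0.656, 0.263, 0.656, -0.264]
wrist_force: [0.5, -0.1, 0.7]
gripper_width: 0.0559
clock: 34.22
ee_pos: [0.5219, 0.415, 0.0234]
orientation: [0.656, 0.264, 0.656, -0.263]
wrist_force: [0.9, 0.6, 2.6]
gripper_width: 0.0349
clock: 34.98
ee_pos: [0.5212, 0.4145, 0.1858]
orientation: [0.656, 0.263, 0.656, -0.264]
wrist_force: [-0.1, 0.0, -1.0]
gripper_width: 0.0349
t 35.025 pos [0.521 0.414 0.185] yaw 46.2 j6 -0.23872026185912645 
shift cm [  0.615 -59.377  55.266] turn x -0.7376439446650086 other way 2.4039487089247844 tilt [ 0.    -0.001  0.003] F [-0.058 -0.25  -1.351] w 0.03458236862779566
```

View pics/c12.png

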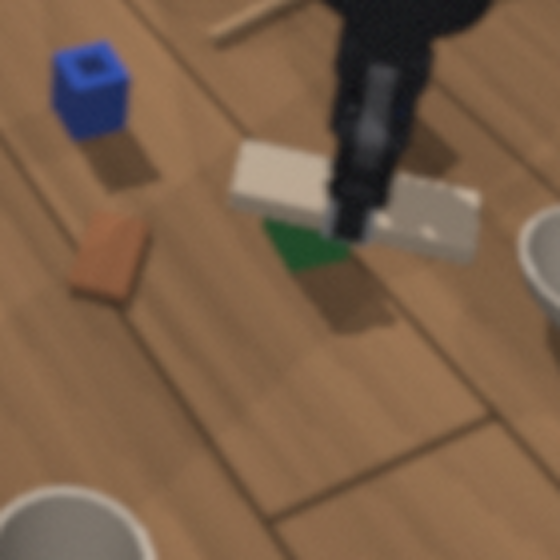

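```bash
python3 -m jog '[1,0,-3.96,3.685,0,0,0, 1,0,-3.96,3.685,0,0,0, 1,0,-3.96,3.685,0,0,0, 1,0,-3.96,3.685,0,0,0, 1,0,-3.96,3.685,0,0,0, 1,0,-3.96,3.685,0,0,0, 1,0,-3.96,3.685,0,0,0, 1,0,-3.96,3.685,0,0,0, 1,0,-3.96,3.685,0,0,0, 1,0,-3.96,3.685,0,0,0, 1,0,-3.96,3.685,0,0,0, 1,0,-3.96,3.685,0,0,0, 1,0,-3.96,3.685,0,0,0, 1,0,-3.96,3.685,0,0,0, 1,0,-3.95,3.685,0,0,0, 1,0,0,0,-0.184,0,0, 1,0,0,0,-0.184,0,0, 1,0,0,0,-0.184,0,0, 1,0,0,0,-0.184,0,0, 1,0,0,0,0,0,0]'; python3 -m jog '[1,0,0,0,0,0,0,1,0,0,0,0,0,0]'; python3 - <<'E'
from h import *
from station import r
b=r.grab_frame("top")["image"][...,::-1];a=r.grab_frame("scene")["image"][...,::-1]
cv2.imwrite("pics/c13.png",np.hstack([cv2.resize(b[130:230,420:520],(400,400),interpolation=2),cv2.resize(a[90:190,230:330],(400,400),interpolation=2)]))
plan([.5085,-.3972,.106],88.5)
E
```

```text
clock: 37.52
ee_pos: [0.5091, -0.3954, 0.1839]
orientation: [0.706, 0.011, 0.708, -0.009]
wrist_force: [0.2, -0.6, -0.7]
gripper_width: 0.0347
clock: 37.78
ee_pos: [0.51, -0.3962, 0.1858]
orientation: [0.707, 0.011, 0.707, -0.01]
wrist_force: [-0.8, 0.2, 0.2]
gripper_width: 0.0345
t 37.875 pos [ 0.51  -0.396  0.186] yaw 88.3 j6 -2.3090662552990615 
shift cm [ 8.019 -0.093 -0.161] turn x -0.002805755896705207 other way 3.138786897693088 tilt [ 0. -0. -0.] F [ 0.427  0.028 -1.058] w 0.03468955447697818
```

View pics/c13.png

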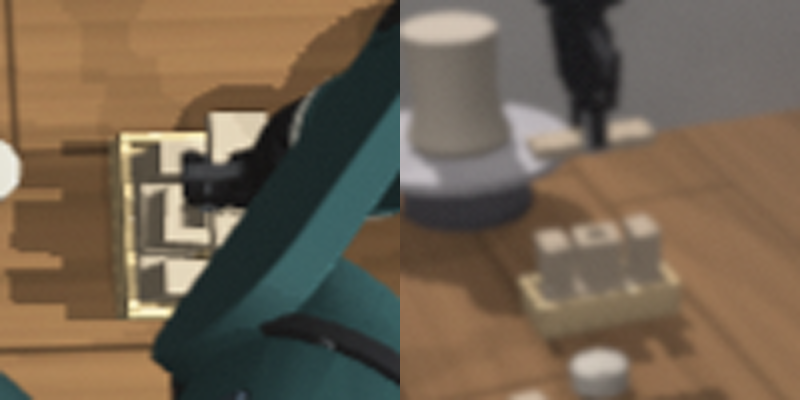

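The strip is held level and parallel to the set, with the uprights and block standing below it. I lower it now.

```bash
python3 -m jog '[1,3,-0.09,-0.15,0,0,0, 1,2,0,0,0,0,0, 1,1.5,0,0,0,0,0, 1,1,0,0,0,0,0, 1,0.4,0,0,0,0,0, 1,0,0,0,0,0,0, 1,0,0,0,0,0,0]'; python3 -m jog '[1,0.1,0,0,0,0,0, 1,0.1,0,0,0,0,0, 1,0,0,0,0,0,0,1,0,0,0,0,0,0]'
```

```text
clock: 38.75
ee_pos: [0.5091, -0.3976, 0.108]
orientation: [0.707, 0.009, 0.707, -0.01]
wrist_force: [0.1, 1.4, -0.1]
gripper_width: 0.0351
clock: 39.25
ee_pos: [0.5087, -0.3972, 0.1053]
orientation: [0.707, 0.01, 0.707, -0.01]
wrist_force: [-0.3, -0.4, -0.6]
gripper_width: 0.0349
```

```bash
python3 -m jog '[1,0.1,0,0,0,0,0, 1,0,0,0,0,0,0,1,0,0,0,0,0,0]'; python3 -m jog '[1,0.1,0,0,0,0,0, 1,0,0,0,0,0,0]'
```

```text
clock: 39.62
ee_pos: [0.5087, -0.3972, 0.1043]
orientation: [0.707, 0.01, 0.707, -0.01]
wrist_force: [-0.6, -0.5, 0.1]
gripper_width: 0.0346
clock: 39.88
ee_pos: [0.5087, -0.3973, 0.1034]
orientation: [0.707, 0.01, 0.707, -0.01]
wrist_force: [-0.3, -0.8, 0.4]
gripper_width: 0.0345
```

```bash
python3 -m jog '[1,0.05,0,0,0,0,0, 1,0,0,0,0,0,0,1,0,0,0,0,0,0]'; python3 -m jog '[0.4,0,0,0,0,0,0, 0.4,0,0,0,0,0,0, 0.4,0,0,0,0,0,0, 0.3,-2,0,0,0,0,0, 0.3,-5,0,0,0,0,0, 0.3,-5,0,0,0,0,0, 0,0,-5,0,0,0,0, 0,0,5,0,0,0,0]' ; python3 -m jog '[0,0,5,0,0,0,0, 0,0,5,0,0,0,0, 0,0,5,0,0,0,0, 0,0,5,0,0,0,0, 0,0,5,0,0,0,0, 0,0,0,0,0,0,0, 0,0,0,0,0,0,0]'; python3 - <<'E'
from h import *
from station import r
b=r.grab_frame("top")["image"][...,::-1];a=r.grab_frame("scene")["image"][...,::-1]
cv2.imwrite("pics/c14.png",np.hstack([cv2.resize(b[120:240,380:500],(400,400),interpolation=2),cv2.resize(a[120:200,240:320],(400,400),interpolation=2)]))
cv2.imwrite("pics/top_end.png",b)
s=r.sense();print(s["ee_pos"],s["dq"])
T0=cv2.imread("pics/top0.png")
print("tee/post diff",np.abs(T0.astype(int)-b)[125:165,268:292].mean(),np.abs(T0.astype(int)-b)[125:162,362:385].mean())
E
```

```text
clock: 40.25
ee_pos: [0.5088, -0.3973, 0.1034]
orientation: [0.707, 0.01, 0.707, -0.01]
wrist_force: [-2.4, 1.2, 5.8]
gripper_width: 0.0346
clock: 41.25
ee_pos: [0.5094, -0.4038, 0.2236]
orientation: [0.708, 0.01, 0.706, -0.014]
wrist_force: [0.4, 1.5, -0.4]
gripper_width: 0.0855
clock: 42.12
ee_pos: [0.5159, -0.1476, 0.2229]
orientation: [0.707, 0.009, 0.707, -0.01]
wrist_force: [0.1, -0.1, -0.7]
gripper_width: 0.0854
[ 0.51592747 -0.14847109  0.22288177] [-0.00868444  0.00075689 -0.0003337   0.0006043   0.00187621  0.00138778]
tee/post diff 12.881944444444445 43.871132001566785
```

View pics/c14.png

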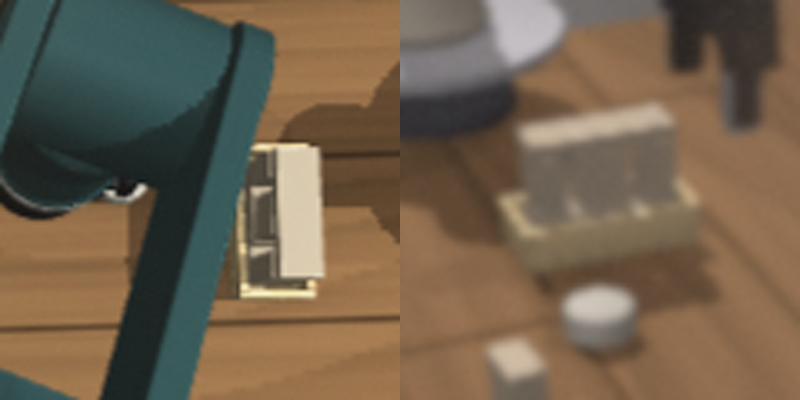

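```bash
python3 - <<'E'
import pickle
from h import *
T=pickle.load(open("top.pkl","rb"))
print("strip",ray(T,(np.array([[275,148],[320,147],[324,277],[279,279]]).mean(0)+.5)/3.333-.5+(380,120),.092))
from station import r
a=r.grab_frame("scene")["image"][...,::-1].astype(int);s0=cv2.imread("pics/scene0.png").astype(int)
print("scene diff tee, post",np.abs(a-s0)[185:222,245:285].mean(),np.abs(a-s0)[243:272,298:320].mean())
print(r.sense()["wrist_force"]);r.close_job()
E
```

```text
strip [[ 0.50742432 -0.3981493 ]]
scene diff tee, post 4.801801801801802 4.670846394984326
[-0.78333083 -0.73690634 -0.18488831]
the job is handed in; nothing more can be done
```

I packed the whole set into the box in the required order and handed the job in at about 42 s. Handing in reports no verdict, so I have only my own checks.

- **Order:** the long elbow went on the floor first. The short elbow followed, facing it on its foot, then the square block between the uprights, then the strip across both uprights.
- **Elbows:** before the block went in, I measured the upright middles 83.6 mm apart, at (0.467, -0.396) and (0.550, -0.398).
- **Strip:** it ended centred at (0.507, -0.398), about 41 mm along from the long elbow's upright.
- **Appearance:** the last picture shows the stack upright, with the gripper clear of it.
- **T prop and round post:** the scene camera shows them unchanged, with only a small picture difference. The same comparison in the top view gave large differences. I took that to be the arm covering them, and I did not check it further.
- **One disagreement:** at the start, the scene camera put the far objects up to 15 mm away from the top camera's positions. I used the top view, and where each part was gripped and placed agreed with it.

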